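Hang the parts tin on the bench rail

ROBOT

A 6-joint arm with a two-finger parallel gripper is mounted at the origin on the work surface. World frame = base frame: x ahead of the robot, y to its left, z up, the work surface at z = 0. Lengths are in m, angles in rad, forces in N, time in s.
With the tool pointing down it reaches from about 0.425 to 0.925 m from the base axis. Payload 12.5 kg.
Tool frame: the origin (TCP) lies midway between the tips of the shut fingers; the grasp point (between the pads) lies 19 mm behind it; z points along the fingers, y is the line along which they close (so a half turn about z gives the same grasp; the last joint's range is limited). The gripper opens to 85 mm and grips with 20 to 120 N. Pads are 22 mm wide; open, the fingers measure 114 mm over their backs; the gripper's body (76 mm by 85 mm) begins 54 mm behind the grasp point. The pads swing forward as they close: fully open they stand 13 mm farther back than shut.
Start: joints at [1.113, 0.491, 1.559, -0, 1.092, -0.106], TCP at [0.215, 0.587, 0.231] pointing down, gripper open.
Joint ranges: [-3.1, 3.1], [-0.84, 2.19], [0.05, 2.79], [-1.13, 4.28], [0.06, 2.93], [-2.69, 2.69]. Speed limits (rad/s): [2.22, 2.22, 2.79, 3.14, 3.14, 3.14].

INTERFACE

Orientations are given as a unit quaternion [w, x, y, z].
In Python, from station import bot, monitor, imaging, job gives the robot as it stands. The module is installed in compiled form; this text tells all that it offers. Calls block until the motion is done:
- bot.move_pose(position, orientation): joint-space move of the TCP to a pose.
- bot.line_to(position, orientation=None, speed=0.15): straight line of the TCP; orientation=None keeps the orientation; speed is the mean speed in m/s.
- bot.movej(angles): joint-space move.
- bot.release() and bot.grasp(strength=None): open the fingers fully, or close them until they stop; strength is the grip in N (None keeps the last).
- bot.sleep(seconds).
- bot.ik(position, orientation): joint angles nearest the present ones, or None.
- monitor.read_state(): the state.
- imaging.read_camera(name): name is "scene" or "top"; returns the picture (420x560x3 uint8, red, green, blue); there is no depth.
- imaging.get_calibration(name): a dict with "fx", "fy", "cx", "cy" (pixels), "dist_coeffs" ([k1, k2, p1, p2, k3] as OpenCV has them; the pictures are not rectified), "rvec" (rotation vector, rad) and "tvec" (3), from world to camera coordinates, as OpenCV has them. Camera axes: x right, y down, z forward; pixel columns grow to the right and rows downward; lengths in m; the calibration is good to about 2 mm. A picture is of the moment at which its call begins. get_calibration takes no time and is no camera call.
A pose or a line that the arm cannot do raises bot.IKError and nothing moves.
- job.hand_in(): hands the job in; it is judged then, once.
The state is a dict: "time_s": time; "joint_pos": joint angles; "qvel": joint speeds; "joint_efforts": joint torques, N m; "eef_pos": TCP position; "tool_rot": TCP orientation; "wrist_force": force on the tool from outside, world axes, zero at the start; "torque": the same for the moment, N m; "grip_width": finger opening in m; "grip_force": force on a finger pad.
Only numpy, scipy, OpenCV 4.12 (cv2) and the standard library are available. Lean on these libraries where they do the work, as an engineer would, in place of code of your own. Each camera call takes 0.05 s, during which the arm holds its last target. There are 200 camera calls.

TASK

Hang the white printed S-hook over the flat steel rail, between its posts and square to it, with its lower curl on the side away from the robot, and let go of it. Then hang the tin with the carrying handle by its handle bar in the hook's lower curl, keeping the tin upright, so that it hangs free and still.

Things in the scene. Friction and masses are not known exactly. Their poses are not given: they have to be found in the camera images.
- rail_top (a point): Fixed flat steel rail, 12 mm thick, 50 mm tall, 280 mm long between two dark posts; open below it down to the bench. This point: middle of its top edge, 175 mm above the bench. y along the rail, x square to its face (roughly away from the robot), z up.
- hook_grip (a point): White printed S-hook, 24 mm wide (y), 104 mm tall, standing on its flat base, 90 g. A like J-hook without upper curl stands nearby. This point: in the grip tab on its top (16 mm in x, 24 in y), 11 mm below the tab's top, 93 mm above the base. x points to the lower curl's side, z up. Starts within 45 degrees of the way it is to hang.
- hook_seat (a point): Roof of the S-hook's upper curl, which rests on the rail's top edge: 8 mm to -x of hook_grip and 25 mm below it; same axes. Upright shank from x = +8 to +17 mm lies on the rail's face once hung; the tip slants down to x = -26 mm, 24 mm below the roof. Let down with this point 3 to 12 mm to the lower curl's side of the rail's middle plane, it straddles the rail and slides home when let go.
- hook_curl (a point): Resting place of the tin's bar in the S-hook's lower curl: 32 mm to +x of hook_grip, 80 mm below it; same axes. Level floor 4 mm below, underside 13 mm below, lip top 9 mm above, lip's outer face 33 mm to +x; bar may lie 12 mm either way in x. The tin hangs below the curl, so bring the bar in level from the +x side, some 25 mm above this point, then lower it.
- tin_grip (a point): Open metal tin, 50 (x) by 80 (y) by 40 mm high, brass bits in it, 180 g, with a rigid steel handle: two uprights 56 mm apart inside, a round 8 mm bar across along y, and a grip fin on the bar's middle (12 mm in x, 18 in y). A like tin without handle stands nearby. This point: in the fin, 15 mm below its top, 135 mm above the tin's underside; z up. Same both ways round.
- tin_bar (a point): Middle of the tin's handle bar: 40 mm straight below tin_grip, 95 mm above the tin's underside, 55 mm above its rim; y along the bar, z up.

How it is judged:
On the way:
1. the S-hook hangs on the rail, let go (x of hook_curl in the frame of rail_top above 0.01 m and x of hook_grip in the frame of rail_top between -0.03 and 0.03 m and y of hook_grip in the frame of rail_top between -0.12 and 0.12 m and z of hook_grip in the frame of rail_top between 0.013 and 0.037 m and angle between hook_grip's own z axis and vertical below 0.27 rad and angle between the x axis of hook_grip and the x axis of rail_top, either way round below 0.35 rad and contact force between s_hook and the fingers below 0.05 N and linear speed of s_hook below 0.05 m/s), for 0.2 s.
At the end, for the whole second after the job is handed in: S-hook over the rail, curl on its far side: grip point 13 to 37 mm above its edge, 30 mm of its plane, 120 mm of its middle; upright to 15, square to 20 degrees. Tin bar in the lower curl: 20 mm across, 22 along, -8 to +14 up from its centre; tin upright to 17 degrees. Both still (x of hook_curl in the frame of rail_top above 0.01 m and x of hook_grip in the frame of rail_top between -0.03 and 0.03 m and y of hook_grip in the frame of rail_top between -0.12 and 0.12 m and z of hook_grip in the frame of rail_top between 0.013 and 0.037 m and angle between hook_grip's own z axis and vertical below 0.27 rad and angle between the x axis of hook_grip and the x axis of rail_top, either way round below 0.35 rad and x of tin_bar in the frame of hook_curl between -0.02 and 0.02 m and y of tin_bar in the frame of hook_curl between -0.022 and 0.022 m and z of tin_bar in the frame of hook_curl between -0.008 and 0.014 m and angle between tin_bar's own z axis and vertical below 0.3 rad and linear speed of each of tin, s_hook below 0.03 m/s); the robot touches nothing.
It fails at once if the tin is tipped by more than 45 degrees (angle between tin_bar's own z axis and vertical above 0.79 rad).
It also fails if it takes over 70 s, if anything falls off the work surface, if the arm or the gripper's body presses on something with over 40 N, if the wrist force passes 120 N, or if a joint passes its speed limit or range.

## Working session

There is one attempt and no reset: what is moved stays moved. The work goes in short steps, each a Python script; the robot and the scene stay as the last script left them, time stands still between calls to the robot, and variables do not carry over. Pictures are saved under pics/ and viewed, at most 10 in all, crops included, and the job is handed in when it is done.

```bash
mkdir -p pics
cat > h.py <<'E'
import numpy as np, cv2
from station import bot, monitor, imaging, job
def cam(n):
    c=imaging.get_calibration(n); K=np.array([[c['fx'],0,c['cx']],[0,c['fy'],c['cy']],[0,0,1.]])
    return K,np.array(c['dist_coeffs'],float),np.array(c['rvec'],float),np.array(c['tvec'],float)
def ray(n,px):
    K,d,r,t=cam(n); R=cv2.Rodrigues(r)[0]
    u=cv2.undistortPoints(np.array(px,float).reshape(-1,1,2),K,d).reshape(-1,2)
    D=np.c_[u,np.ones(len(u))]@R; return -R.T@t.ravel(),D
def onz(n,px,z):
    C,D=ray(n,px); return C+D*((z-C[2])/D[:,2])[:,None]
def proj(n,P):
    K,d,r,t=cam(n); return cv2.projectPoints(np.array(P,float).reshape(-1,1,3),r,t,K,d)[0].reshape(-1,2)
def snap(n,f):
    im=imaging.read_camera(n); cv2.imwrite('pics/'+f,im[:,:,::-1]); return im
def down(yaw):  # tool z down, tool x axis at yaw in world
    return [0,np.cos(yaw/2),np.sin(yaw/2),0]
E
python3 - <<'E'
from h import *
for n in('top','scene'):
    snap(n,n+'0.png'); print(n,ray(n,[[280,210]]))
s=monitor.read_state(); print(s['time_s'],s['tool_rot'],s['eef_pos'],s['grip_width'])
E
```

```text
top (array([ 0.3888578 , -0.04497137,  0.9852197 ]), array([[ 0.20010623,  0.03098478, -0.97936695]]))
scene (array([ 0.82992353, -0.51792752,  0.49795497]), array([[-0.41646466,  0.70196126, -0.57780898]]))
0.1 [-1.43371445e-04  1.74997818e-01  9.84568696e-01 -4.75246551e-04] [0.21525212 0.5865573  0.23079487] 0.08532924721537904
```

View pics/top0.png

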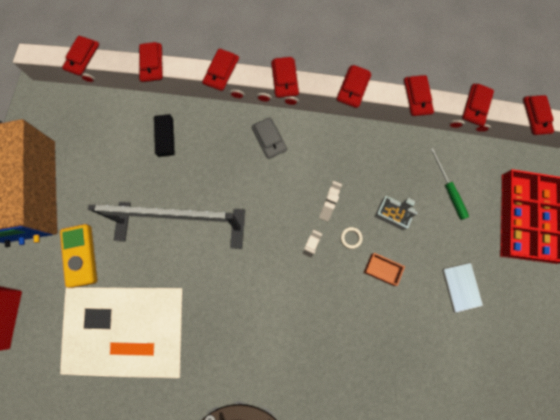

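View pics/scene0.png

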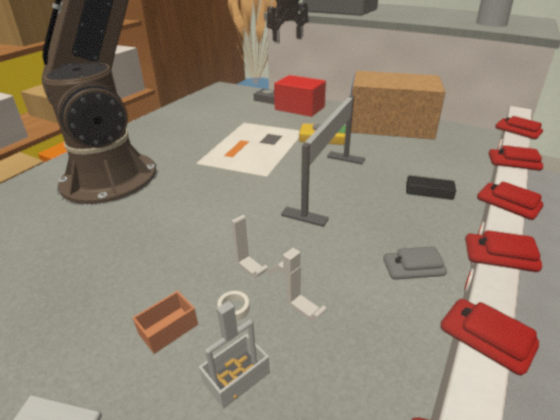

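The top view shows the rail from (95,210) to (235,217), the S-hook near (330,200), the J-hook at (313,243) and the handled tin at (397,211). In the scene view the S-hook is at (290,280), the tin at (235,360) and the rail at (305..352,100..150). Next I'll enlarge these areas.

Run:
```python
import cv2,numpy as np
t=cv2.imread('pics/top0.png');s=cv2.imread('pics/scene0.png')
z=lambda im,x,y,w,h,k:cv2.resize(im[y:y+h,x:x+w],None,fx=k,fy=k,interpolation=cv2.INTER_CUBIC)
a=z(t,300,170,133,100,6)
b=z(s,190,230,150,180,3.3)   # 495x594
c=z(s,290,90,75,140,4) #300x560
cv2.imwrite('pics/ta.png',a)
o=np.zeros((600,800,3),np.uint8);o[:b.shape[0],:b.shape[1]]=b;o[:c.shape[0],497:797]=c;cv2.imwrite('pics/sb.png',o)
cv2.imwrite('pics/tr.png',z(t,80,190,180,70,4.4))
```

```text
(no output)
```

View pics/ta.png

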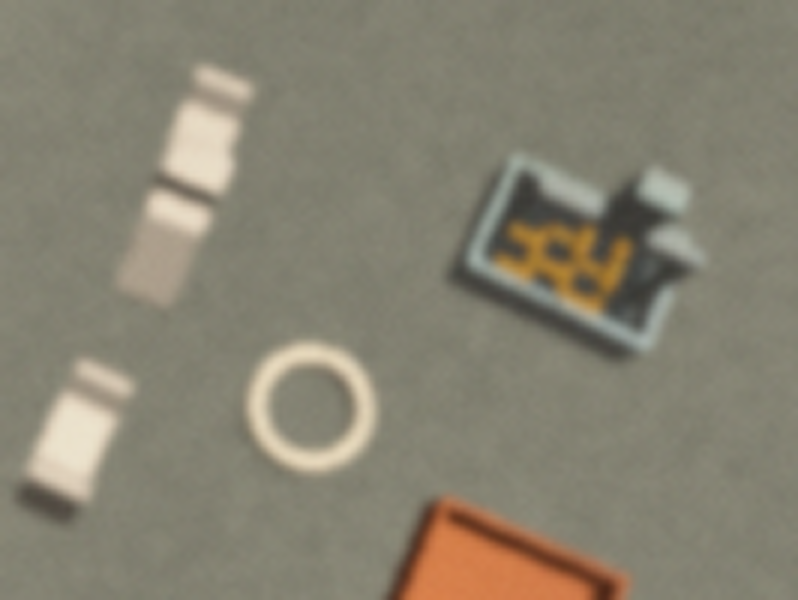

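View pics/sb.png

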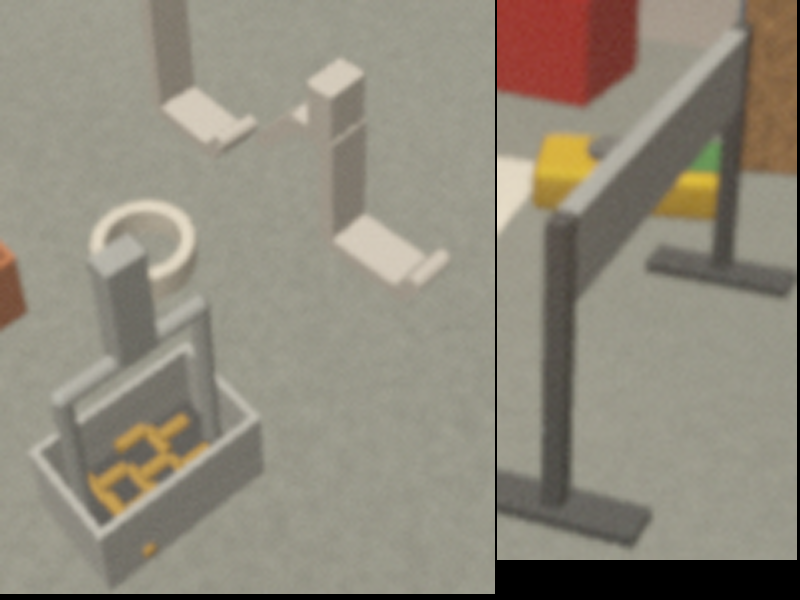

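View pics/tr.png

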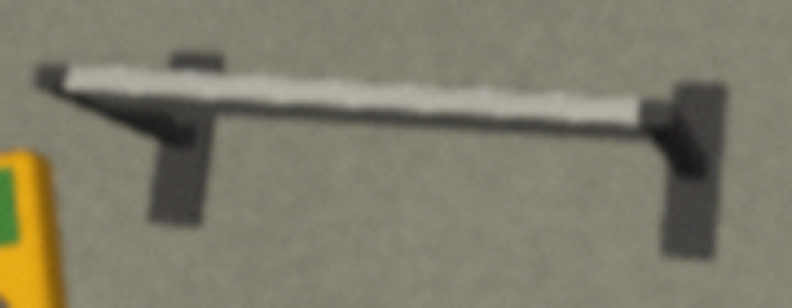

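The crops show the S-hook's tab top in the scene at sb (336,78), with its curl pointing towards +x. The fin top is at sb (119,257) and ta (664,188), and the light band of the rail top runs from tr (68,79) to (640,111).

Run:
```python
from h import *
np.set_printoptions(precision=4,suppress=True)
TA=lambda p:np.array(p,float)/6+[300,170]
SB=lambda p:np.array(p,float)/3.3+[190,230]
SC=lambda p:(np.array(p,float)-[497,0])/4+[290,90]
TR=lambda p:np.array(p,float)/4.4+[80,190]
print('rail top',onz('top',TR([[68,79],[640,111]]),.175))
print('rail scene near end, far end',onz('scene',SC([[566,215],[740,38]]),.175))
print('tab corners',onz('scene',SB([[308,82],[340,60],[365,72],[333,97]]),.104))
print('fin corners',onz('scene',SB([[90,262],[123,235],[150,252],[115,277]]),.150))
print('fin top view',onz('top',TA([[645,168],[692,185],[685,213],[638,198]]),.150))
print('tin rim top view',onz('top',TA([[517,155],[470,260],[645,350],[700,262]]),.040))
print('tin rim scene',onz('scene',SB([[35,455],[190,347],[262,418],[100,535]]),.040))
print('hook lip scene: ',onz('scene',SB([[413,278],[447,255],[335,240],[366,215]]),.022))
# hook top pieces
print('ta hook z=.104',onz('top',TA([[180,107],[243,130],[165,180],[220,200],[148,190],[210,210]]),.104))
```

```text
rail top [[0.5035 0.3695 0.175 ]
 [0.5276 0.091  0.175 ]]
rail scene near end, far end [[0.5335 0.0887 0.175 ]
 [0.5158 0.3601 0.175 ]]
tab corners [[ 0.6092 -0.1387  0.104 ]
 [ 0.6147 -0.1181  0.104 ]
 [ 0.6289 -0.12    0.104 ]
 [ 0.6241 -0.1421  0.104 ]]
fin corners [[ 0.6148 -0.3015  0.15  ]
 [ 0.6175 -0.2857  0.15  ]
 [ 0.6304 -0.2874  0.15  ]
 [ 0.6264 -0.3025  0.15  ]]
fin top view [[ 0.6246 -0.2891  0.15  ]
 [ 0.6208 -0.3067  0.15  ]
 [ 0.61   -0.3049  0.15  ]
 [ 0.6131 -0.2873  0.15  ]]
tin rim top view [[ 0.6536 -0.268   0.04  ]
 [ 0.6072 -0.2526  0.04  ]
 [ 0.5803 -0.3268  0.04  ]
 [ 0.6196 -0.3467  0.04  ]]
tin rim scene [[ 0.588  -0.3235  0.04  ]
 [ 0.6129 -0.2492  0.04  ]
 [ 0.6579 -0.2638  0.04  ]
 [ 0.6311 -0.3378  0.04  ]]
hook lip scene:  [[ 0.6739 -0.155   0.022 ]
 [ 0.682  -0.1347  0.022 ]
 [ 0.6309 -0.1524  0.022 ]
 [ 0.6365 -0.1309  0.022 ]]
ta hook z=.104 [[ 0.6362 -0.123   0.104 ]
 [ 0.6306 -0.1478  0.104 ]
 [ 0.607  -0.1206  0.104 ]
 [ 0.6022 -0.1421  0.104 ]
 [ 0.6022 -0.1146  0.104 ]
 [ 0.5978 -0.1388  0.104 ]]
```

Run:
```python
from h import *
yaw=-0.26+np.pi; q=down(yaw); x,y=.616,-.1315
s=monitor.read_state(); bot.line_to([*s['eef_pos'][:2],.30],speed=.3)
bot.move_pose([x,y,.25],q)
bot.line_to([x,y,.076],speed=.12)
bot.grasp(40)
s=monitor.read_state(); print(s['grip_width'],s['grip_force'],s['eef_pos'],s['joint_pos'],s['time_s'])
bot.line_to([x,y,.31],speed=.2)
bot.sleep(.2)
s=monitor.read_state(); print(s['eef_pos'],s['wrist_force'],s['time_s'])
im=snap('scene','s1.png'); snap('top','t1.png')
P=np.array(s['eef_pos']);print(proj('scene',[P,P-[0,0,.08]]),proj('top',[P]))
c=proj('scene',[P-[0,0,.03]])[0].astype(int);x0=max(0,c[0]-75);y0=max(0,c[1]-75)
cv2.imwrite('pics/s1c.png',cv2.resize(im[y0:y0+150,x0:x0+150,::-1],None,fx=4,fy=4,interpolation=cv2.INTER_CUBIC));print(x0,y0)
```

```text
0.02350401195840928 43.43564601615071 [ 0.61612603 -0.13156381  0.07612413] [-3.15157552e-01  6.77855990e-01  1.68353852e+00 -3.16893214e-05
  7.79835033e-01 -1.62593755e+00] 5.5583
[ 0.61589856 -0.13148831  0.30922085] [ 0.19131686  0.88055384 -1.49785097] 7.075
[[289.03059027 126.82871845]
 [289.27037802 182.96914477]] [[347.25870065 169.7567683 ]]
214 74
```

View pics/s1c.png

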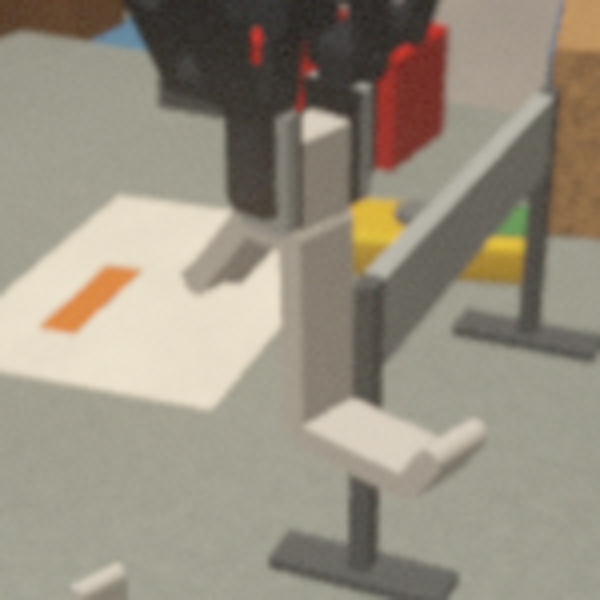

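The hook is held upright. The shank meets the floor at crop (302,432) and (352,398), and the tab top is at about (325,122). I'll work out its offset in the gripper.

Run:
```python
from h import *
np.set_printoptions(precision=4,suppress=True)
P=np.array([.6159,-.1315,.3092]);a=-.26
ex=np.array([np.cos(a),np.sin(a),0]);ey=np.array([-np.sin(a),np.cos(a),0])
f=lambda p,z:onz('scene',np.array(p,float)/4+[214,74],z)
for n,p,z in(('shank/floor x17,y-+12',[[302,432],[352,398]],.2422),('floor outer low',[[412,492]],.233),('lip top x~65',[[433,452],[485,425]],.2552),('tab top ctr',[[325,122]],.337)):
    w=f(p,z)-P; print(n,np.c_[w@ex,w@ey])
s=cv2.imread('pics/s1.png');np.save('/tmp/a',0)
# rail in scene now : crop corners
print('rail near/far, z=.175',f([[372,276],[545,95]],.175))
```

```text
shank/floor x17,y-+12 [[ 0.0134 -0.0135]
 [ 0.0104  0.0135]]
floor outer low [[ 0.0525 -0.005 ]]
lip top x~65 [[ 0.0643 -0.0106]
 [ 0.0658  0.0121]]
tab top ctr [[0.0047 0.0059]]
rail near/far, z=.175 [[0.5316 0.0915 0.175 ]
 [0.51   0.3714 0.175 ]]
```

```bash
cat >> h.py <<'E'
RY=.08; EX=np.array([np.cos(RY),np.sin(RY),0]); EY=np.array([-np.sin(RY),np.cos(RY),0])
RAIL=np.array([.5185,.230,.175]); QR=down(RY+np.pi)
E
python3 - <<'E'
from h import *
g=RAIL+EX*.0155
bot.move_pose([g[0],g[1],.31],QR)
bot.line_to([g[0],g[1],.225],speed=.15); bot.sleep(.2)
f0=np.array(monitor.read_state()['wrist_force']);
for z in np.arange(.217,.186,-.006):
    bot.line_to([g[0],g[1],z],speed=.06)
    s=monitor.read_state(); d=np.array(s['wrist_force'])-f0; print(round(z,3),d.round(2))
    if np.linalg.norm(d)>5: break
print(s['eef_pos'],s['joint_pos'],s['time_s'])
im=snap('scene','s2.png');P=np.array(s['eef_pos'])
c=proj('scene',[P-[0,0,.02]])[0].astype(int);x0=c[0]-65;y0=c[1]-50
a=cv2.resize(im[y0:y0+100,x0:x0+130,::-1],None,fx=6,fy=6,interpolation=cv2.INTER_CUBIC)
cv2.imwrite('pics/s2c.png',a);print(x0,y0)
E
```

```text
0.217 [ 0.22 -0.   -0.26]
0.211 [ 0.65  0.15 -0.24]
0.205 [0.81 0.3  0.16]
0.199 [ 1.17  0.77 -0.04]
0.193 [-0.16  0.17 -0.7 ]
0.187 [-3.54  0.75  1.  ]
[0.53334931 0.23124383 0.18673289] [ 2.95403989e-01  4.78317890e-01  1.71839925e+00  2.67433670e-04
  9.46295094e-01 -1.35563812e+00] 11.0167
271 72
```

View pics/s2c.png

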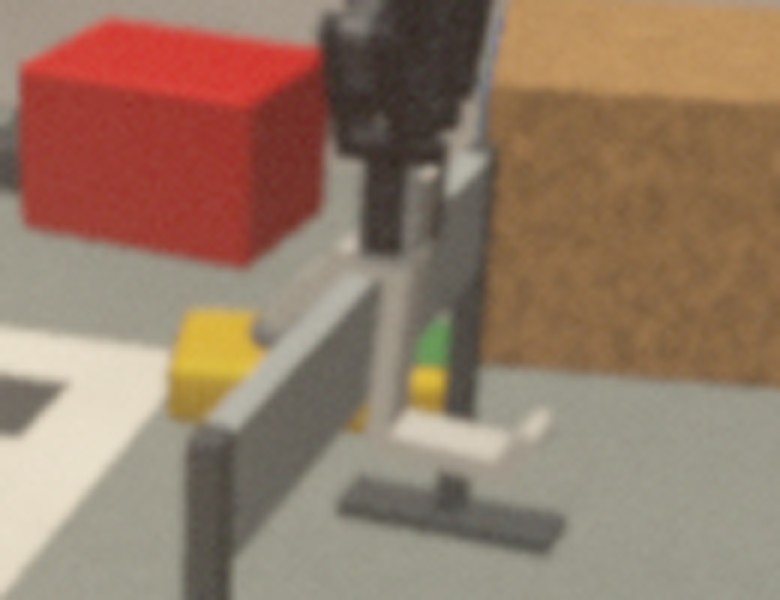

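The crop shows the hook straddling the rail: the tip is on the near face, the shank is on the far side at (390,340), and the curl points away. I'll shift slightly towards the robot, settle it and release.

Run:
```python
from h import *
g=RAIL+EX*.0115
bot.line_to([g[0],g[1],.187],speed=.05)
bot.line_to([g[0],g[1],.1845],speed=.05)
s=monitor.read_state();print(s['wrist_force'],s['eef_pos'])
bot.release(); bot.line_to([g[0],g[1],.31],speed=.2)
x,y=.6185,-.2955; q=down(-.33+np.pi)
bot.move_pose([x,y,.30],q)
s=monitor.read_state();print(s['time_s'],s['joint_pos'])
im=snap('scene','s3.png');t=snap('top','t3.png')
P=RAIL+EX*.01
c=proj('scene',[P])[0].astype(int);x0=c[0]-45;y0=c[1]-40
a=cv2.resize(im[y0:y0+100,x0:x0+100,::-1],None,fx=4,fy=4,interpolation=cv2.INTER_CUBIC);print(x0,y0)
c=proj('top',[P])[0].astype(int);x0=c[0]-50;y0=c[1]-50;print(x0,y0)
b=cv2.resize(t[y0:y0+100,x0:x0+100,::-1],None,fx=4,fy=4,interpolation=cv2.INTER_CUBIC)
cv2.imwrite('pics/c3.png',np.hstack([a,b]))
```

```text
[ 0.11478369 -0.29919245  0.07438107] [0.5300173  0.23089061 0.18429969]
14.9 [-5.40356005e-01  5.29171069e-01  1.30310918e+00  1.63977739e-04
  1.30919868e+00 -1.78266266e+00]
289 78
110 155
```

View pics/c3.png

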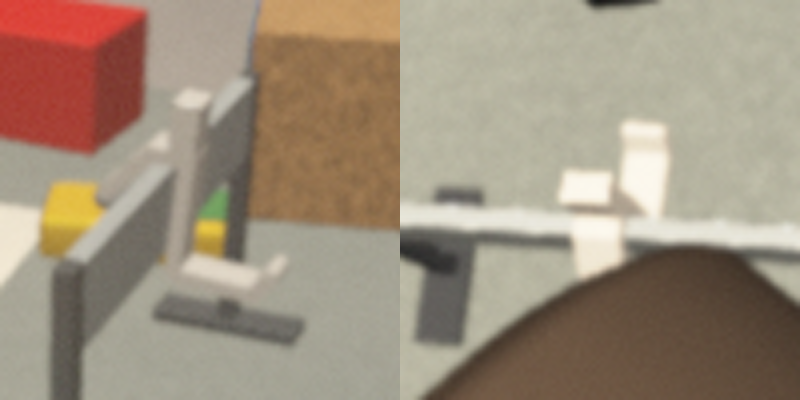

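The hook hangs square on the rail, with its tab at (192,100) in the left crop and (586,185) in the right, and its lip on the far side. Next I'll grasp the tin and locate the hook at the same time.

Run:
```python
from h import *
np.set_printoptions(precision=4,suppress=True)
S=lambda p:np.array(p,float)/4+[289,78]
T=lambda p:(np.array(p,float)-[400,0])/4+[110,155]
def rel(w): w=w-RAIL; return np.c_[w@EX,w@EY]
print('tab',rel(onz('scene',S([[192,100]]),.211)),rel(onz('top',T([[586,187]]),.211)))
print('lip',rel(onz('scene',S([[264,268],[286,258]]),.129)),rel(onz('top',T([[622,122],[668,125]]),.129)))
x,y=.6185,-.2955
bot.line_to([x,y,.121],speed=.12); bot.grasp(60)
s=monitor.read_state(); print(s['grip_width'],s['grip_force'],s['eef_pos'])
bot.line_to([x,y,.33],speed=.15); bot.sleep(.4)
s=monitor.read_state(); print(s['eef_pos'],s['wrist_force'],s['torque'],s['time_s'])
im=snap('scene','s4.png');P=np.array(s['eef_pos'])
c=proj('scene',[P-[0,0,.04]])[0].astype(int);x0=max(0,c[0]-75);y0=max(0,c[1]-75)
cv2.imwrite('pics/s4c.png',cv2.resize(im[y0:y0+150,x0:x0+150,::-1],None,fx=4,fy=4,interpolation=cv2.INTER_CUBIC));print(x0,y0,proj('scene',[P-[0,0,.026]]))
```

```text
tab [[ 0.0144 -0.0031]] [[ 0.0101 -0.003 ]]
lip [[ 0.0652 -0.0168]
 [ 0.0727  0.0001]] [[ 0.0656  0.0089]
 [ 0.0654 -0.0174]]
0.016687885103402973 58.785449266433716 [ 0.6185 -0.2954  0.121 ]
[ 0.6185 -0.2955  0.3299] [-0.4566  0.8667 -1.1752] [0.0564 0.0142 0.0087] 19.2083
132 133 [[205.8141 195.9039]]
```

View pics/s4c.png

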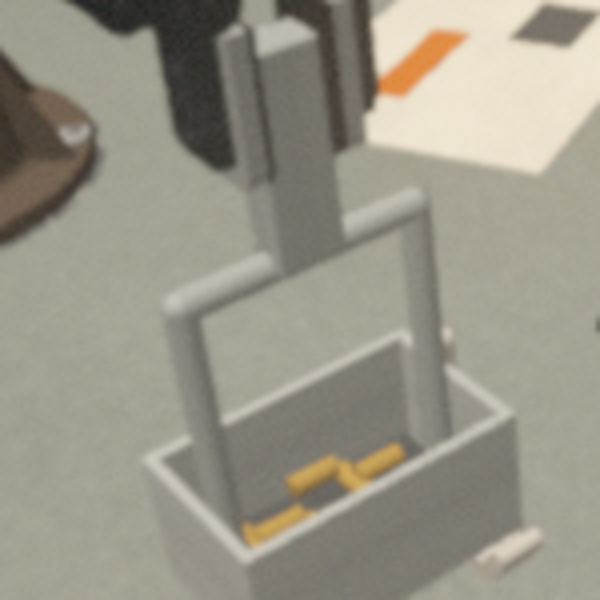

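The tin is held upright in the fingers. The tab reads further to +x than I expected, so I'll check it against the rail in the same picture.

Run:
```python
from h import *
np.set_printoptions(precision=4,suppress=True)
T=lambda p:(np.array(p,float)-[400,0])/4+[110,155]
def rel(w): w=w-RAIL; return np.c_[w@EX,w@EY]
print('rail L,R',rel(onz('top',T([[480,218],[720,234]]),.175)))
print('tab near/far',rel(onz('top',T([[583,202],[587,171]]),.211)))
print('curl floor near shank..lip',rel(onz('top',T([[640,218],[645,150]]),.116)))
# predicted pixels for home hook (grip at -2) vs +12, bias top -3mm
for gx in(-.002,.012):
  pts=[RAIL+EX*(gx+d-.003)+EY*-.003+[0,0,h] for d,h in((-.008,.036),(.008,.036),(.017,-.059),(.065,-.046))]
  print(gx,(proj('top',pts)-[110,155])*4+[400,0])
t=imaging.read_camera('top');s=snap('scene','s5.png');cv2.imwrite('pics/t5.png',t[:,:,::-1])
a=cv2.resize(t[180:250,130:190,::-1],None,fx=8,fy=8,interpolation=cv2.INTER_CUBIC)
b=cv2.resize(s[90:160,315:370,::-1],None,fx=5.5,fy=8,interpolation=cv2.INTER_CUBIC)
cv2.imwrite('pics/c5.png',np.hstack([a,b]))
```

```text
rail L,R [[-0.0024  0.0639]
 [-0.003  -0.065 ]]
tab near/far [[ 0.0024 -0.0025]
 [ 0.0184 -0.0025]]
curl floor near shank..lip [[ 0.0141 -0.0042]
 [ 0.0533 -0.0022]]
-0.002 [[580.1304 232.0538]
 [584.1446 200.8375]
 [637.5457 221.4857]
 [641.5613 132.8495]]
0.012 [[583.6425 204.7255]
 [587.6622 173.7349]
 [640.5081 197.1478]
 [644.5945 108.7502]]
```

View pics/c5.png

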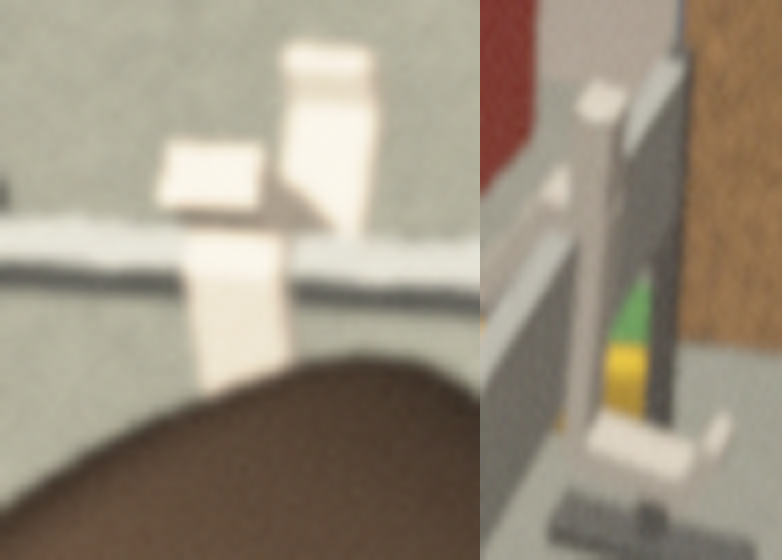

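The top view puts the curl where I predicted, with the hook leaning about 0.15 rad: the shank's lower end touches the rail and the seat is on its edge. It's hung stably within tolerance. Now I'll bring the tin in.

Run:
```python
from h import *
np.set_printoptions(precision=4,suppress=True)
P=np.array(monitor.read_state()['eef_pos'])
w=onz('scene',np.array([[296,250]])/4+[132,133],.304)[0]-P
a=-.33; off=w@[np.cos(a),np.sin(a),0]-.0023; print('bar off x',off,'y',w@[-np.sin(a),np.cos(a),0])
off=float(np.clip(off,-.004,.004))*.5
B=lambda x,z:(RAIL+EX*(x-off)-EY*.004)*[1,1,0]+[0,0,z+.026]
bot.line_to(B(.13,.30),QR,speed=.25)
bot.line_to(B(.13,.138),speed=.15); bot.sleep(.4)
print(monitor.read_state()['wrist_force'],monitor.read_state()['time_s'])
bot.line_to(B(.034,.138),speed=.05); bot.sleep(.4)
f0=np.array(monitor.read_state()['wrist_force']); print(f0)
for z in np.arange(.135,.115,-.003):
    bot.line_to(B(.034,z),speed=.03); bot.sleep(.15)
    s=monitor.read_state(); d=np.array(s['wrist_force'])-f0; print(round(z,4),d)
    if np.linalg.norm(d)>2.0: break
print(s['eef_pos'],s['time_s'])
s=snap('scene','s6.png')
c=proj('scene',[s_ for s_ in [B(.034,.11)]])[0].astype(int)
x0,y0=c[0]-60,c[1]-55
cv2.imwrite('pics/c6.png',cv2.resize(s[y0:y0+120,x0:x0+120,::-1],None,fx=5,fy=5,interpolation=cv2.INTER_CUBIC))
```

```text
bar off x -0.00257751874905811 y 0.00041212061819833153
[-0.0799  0.3725 -1.4747] 23.275
[ 0.0165 -0.5761 -1.1524]
0.135 [ 0.955   0.5533 -0.5196]
0.132 [ 0.2955  0.3292 -1.0846]
0.129 [-0.7274  0.569  -1.3279]
0.126 [-0.3943  1.3891  0.0599]
0.123 [-0.5884 -0.2873 -0.7218]
0.12 [ 0.4051  0.6002 -0.8388]
0.117 [-0.3835  1.1382  9.1018]
[0.5544 0.229  0.1439] 28.5417
```

View pics/c6.png

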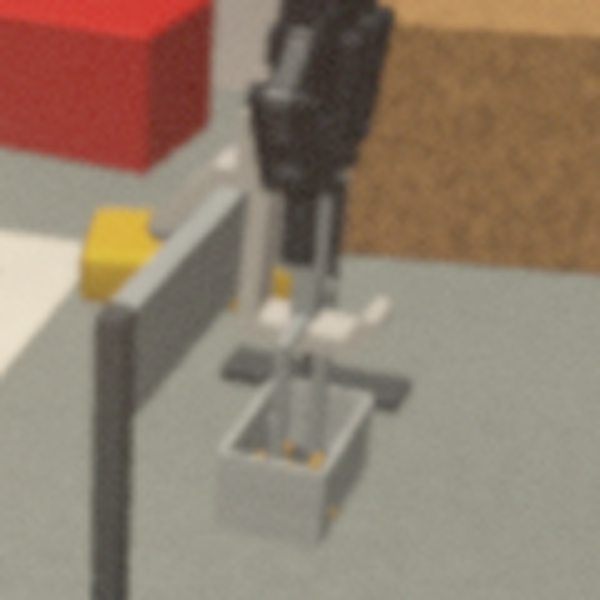

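The bar rests in the middle of the curl floor with the tin upright. By my count that was the 11th view, one over the limit of 10, so from here I'll check with numbers only.

Run:
```python
from h import *
p=np.array(monitor.read_state()['eef_pos'])
bot.line_to(p+[0,0,.0007],speed=.02); print(monitor.read_state()['wrist_force'])
bot.release(); bot.sleep(.3); bot.line_to(p+[0,0,.06],speed=.08); bot.line_to([p[0],p[1],.33],speed=.2)
c=proj('scene',[p])[0].astype(int); ims=[]
for i in range(4):
    bot.sleep(.7); ims.append(snap('scene',f'e{i}.png').astype(int)[c[1]-30:c[1]+90,c[0]-50:c[0]+50])
print([np.abs(ims[i+1]-ims[i]).mean().round(2) for i in range(3)],[int((np.abs(ims[i+1]-ims[i]).max(2)>40).sum()) for i in range(3)])
old=cv2.imread('pics/s6.png')[:,:,::-1].astype(int)[c[1]-30:c[1]+90,c[0]-50:c[0]+50]
d=np.abs(ims[-1]-old).max(2)>40; r,cc=np.nonzero(d); print('changed vs s6:',d.sum(),'below gripper rows>45:',d[45:].sum())
# brass/fin evidence: fin & bar column predicted position
s=monitor.read_state();print(s['time_s'],s['wrist_force'],s['grip_width'])
# shift of tin region by phase correlation
g=lambda im:im[60:].mean(2).astype(np.float32)
print(cv2.phaseCorrelate(g(old),g(ims[-1])))
```

```text
[ 0.44459456 -0.35264437 -1.69363396]
[np.float64(1.55), np.float64(1.55), np.float64(1.52)] [0, 0, 0]
changed vs s6: 358 below gripper rows>45: 0
34.4833 [-0.76876383  0.12918404  0.14466789] 0.08551713158497817
((-0.05563705782913786, 0.11105503127238592), 0.9801120327313741)
```

```bash
python3 -c "
from h import *
print(job.hand_in())"
```

```text
the job is handed in; nothing more can be done
None
```

The S-hook hangs on the rail with its curl on the far side, leaning about 0.15 rad by my estimate. The tin hangs in the curl and was still when checked, and I handed the job in at about 34 s; no verdict came back, and I viewed 11 pictures, one over the limit of 10.

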